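Pack two workshop kits for the fabric-printing class

ROBOT

A 6-joint arm with a two-finger parallel gripper is mounted at the origin on the work surface. World frame = base frame: x ahead of the robot, y to its left, z up, the work surface at z = 0. Lengths are in m, angles in rad, forces in N, time in s.
With the tool pointing down it reaches from about 0.35 to 0.775 m from the base axis. Payload 7.3 kg.
Tool frame: the origin (TCP) lies at the centre of the arm's flange, where the gripper is bolted on; the fingertips stand 178 mm ahead of it and the grasp point (between the pads) lies 159 mm ahead of it; z points along the fingers, y is the line along which they close (so a half turn about z gives the same grasp; the last joint's range is limited). The gripper opens to 92 mm and grips with 3 to 60 N. Pads are 19 mm wide; open, the fingers measure 130 mm over their backs; the gripper's body (75 mm by 190 mm) begins 47 mm behind the grasp point.
Start: joints at [1.12, 0.342, 1.524, -0, 1.275, -0.146], TCP at [0.158, 0.501, 0.405] pointing down, gripper open.
Joint ranges: [-2.53, 2.53], [-0.77, 2.02], [0.04, 2.7], [-1, 4.14], [0.28, 2.66], [-3.11, 3.11]. Speed limits (rad/s): [2.57, 2.57, 3.14, 3.14, 3.14, 3.14].

INTERFACE

Orientations are given as [roll, pitch, yaw] about the fixed x, y, z axes, in that order (R = Rz(yaw) Ry(pitch) Rx(roll)).
In Python, from cell import telemetry, vision, ticket gives the robot as it stands.
- The arm moves only by the shell command python3 -m crank 'ROWS' [FORCE]. ROWS is JSON, a list of rows, each a list of 5 numbers: the gripper command: -1 is shut, 1 is fully open, values between are in proportion, then the shift along the tool's x, y, z in mm, then the turn about the tool's z in rad. In form: [[fingers, dx, dy, dz, roll], ...]. A call has 1 to 12 rows; each row is the pose to reach, as a shift and turn from the pose commanded when the call began, along the tool's axes at that moment; what a row does not reach only later rows make up. A row lasts 1/12 s, in which the tool goes at most 41.7 mm and 7.16 degrees, less where a joint would pass 70% of its speed; a pose out of reach is approached as far as the arm can. A call with a gripper value outside its range is refused whole. The fingers move at their own pace and stop on an object; FORCE is the grip in N (left out, the last holds). Time passes only in rows, so rows that repeat a pose let the fingers close. It gives the time, the measured TCP pose, the force, the opening and the grip force at its end, in the units of the state.
- telemetry.observe(): the state, without advancing time (a new reading comes with each control period).
- vision.read_camera(name): name is "scene" or "top" or "wrist"; returns (picture, depth): 384x512x3 uint8, red, green, blue; 384x512 float32, m along the optical axis (not along the pixel's ray), 0 where there is no reading.
- vision.get_calibration(name): a dict with "camera_matrix" (3x3 intrinsics, pixels), "dist" ([k1, k2, p1, p2, k3] as OpenCV has them; the pictures are not rectified), "rvec" (rotation vector, rad) and "tvec" (3), from world to camera coordinates, as OpenCV has them. Camera axes: x right, y down, z forward; pixel columns grow to the right and rows downward; lengths in m; the calibration is good to about 2 mm. A picture is of the moment at which its call begins: read the wrist's pose just before it. get_calibration takes no time and is no camera call; for the wrist camera it gives the pose at the moment of the call.
- ticket.hand_in(): hands the job in; it is judged then, once.
The state is a dict: "time": time; "qpos": joint angles; "qvel": joint speeds; "joint_efforts": joint torques, N m; "tool_pos": TCP position; "tool_rot": TCP orientation; "contact_force": force on the tool from outside, world axes, zero at the start; "torque": the same for the moment, N m; "opening": finger opening in m; "grip_force": force on a finger pad.
Only numpy, scipy, OpenCV 4.12 (cv2) and the standard library are available. Lean on these libraries where they do the work, as an engineer would, in place of code of your own. Each camera call takes 0.05 s, during which the arm holds its last target. There are 200 camera calls.

TASK

Make up two kits: for the printing kit, put the wooden printing block and the low paint jar in the square tray, one on each side of its divider. For the masking kit, stand the tape roll and the squeeze bottle at opposite ends of the long tray, right up by the end walls, and only then set the grey foam brick lengthwise in the gap between them so nothing slides about. Everything ends upright, flat on the tray floors and let go; leave the coffee cup and the thread cone where they are.

Things in the scene. Friction and masses are not known exactly. Their poses are not given: they have to be found in the camera images.
- long_tray: Long shallow grey open tray, undivided, fixed to the table. Outside 228 x 88 mm and 22 mm high, walls and floor 4 mm thick (inside 220 x 80 mm). Origin at the centre of its underside; x runs along its length, z up. Tape roll (60) + brick (74) + bottle (50) fill 184 of the 220 mm, so put the first two within 15 mm of the end walls; either may have either end.
- square_tray: Square shallow grey open tray, fixed to the table. Outside 160 x 160 mm and 22 mm high, walls and floor 4 mm thick. A 4 mm divider of the same height as the walls runs along its x axis through the middle, leaving two bays, each 152 mm (along x) by 74 mm (along y), bay centres at y = +39 and -39 mm. Origin at the centre of its underside, z up. Either bay may take either thing.
- tape_c (a point): Roll of wide cream masking tape, flat on its side face (hole upward): 60 mm outside diameter, 48 mm high, hole 34 mm. Point at its centre, 24 mm above its underside; z up. Loose, about 0.12 kg.
- bottle_c (a point): Small white squeeze bottle with a narrow nozzle, standing: round body of 50 mm diameter up to 56 mm, shoulder, then a 22 mm wide neck up to 78 mm and a tip; 84 mm high in all. Point on its axis, 42 mm above its underside; z up. Loose, about 0.12 kg.
- brick_c (a point): Plain grey brick of stiff packing foam, 74 (x) x 44 (y) x 52 mm high. Point at its centre, 26 mm above its underside; x along its length. Loose, about 0.04 kg.
- jar_c (a point): Low amber paint jar with a black lid, standing: lid 56 mm diameter, body 54 mm, 48 mm high. Point on its axis, 24 mm above its underside; z up. Loose, about 0.11 kg.
- stamp_c (a point): Wooden printing block: base plate 66 (x) x 46 (y) x 20 mm, with an upright dark wooden grip bar on top, 56 mm long (x), 16 mm thick (y), from 20 to 52 mm height. Point on its vertical middle axis, 26 mm above its underside (on the grip bar); x along the bar. Loose, about 0.10 kg.
- coffee_c (a point): Bystander, not to be moved: white lidded paper coffee cup, 78 mm widest diameter (lid), 113 mm high. Point on its axis, 56 mm above the table.
- cone_c (a point): Bystander, not to be moved: cone of cream thread, 66 mm diameter at the foot tapering to 30 mm at 85 mm height, with a black core end up to 97 mm. Point on its axis, 48 mm above the table.
Mind the look-alikes: they are no part of the job. Leave any yellow look-alike of the long_tray alone.

How it is judged:
On the way, in this order (a step that is already met when the one before it is completed fails the run):
1. tape roll and bottle stand at opposite ends of the long tray, released (z of tape_c in the frame of long_tray between 0.024 and 0.032 m and angle between each of tape_c, bottle_c's own z axis and vertical below 0.08 rad and y of tape_c in the frame of long_tray between -0.02 and 0.02 m and z of bottle_c in the frame of long_tray between 0.042 and 0.05 m and y of bottle_c in the frame of long_tray between -0.02 and 0.02 m and ((x of tape_c in the frame of long_tray between 0.064 and 0.086 m and x of bottle_c in the frame of long_tray between -0.091 and -0.069 m) or (x of tape_c in the frame of long_tray between -0.086 and -0.064 m and x of bottle_c in the frame of long_tray between 0.069 and 0.091 m)) and linear speed of each of tape, bottle below 0.02 m/s and contact force between the fingers and tape below 0.1 N and contact force between the fingers and bottle below 0.1 N), for 0.2 s.
2. the foam brick then lies in the gap between them, released (z of brick_c in the frame of long_tray between 0.026 and 0.034 m and angle between brick_c's own z axis and vertical below 0.08 rad and y of brick_c in the frame of long_tray between -0.025 and 0.025 m and x of brick_c in the frame of long_tray between -0.03 and 0.03 m and angle between the x axis of brick_c and the x axis of long_tray, either way round below 0.25 rad and ((x of tape_c in the frame of long_tray between 0.043 and 0.086 m and x of bottle_c in the frame of long_tray between -0.091 and -0.048 m) or (x of tape_c in the frame of long_tray between -0.086 and -0.043 m and x of bottle_c in the frame of long_tray between 0.048 and 0.091 m)) and linear speed of brick below 0.02 m/s and contact force between the fingers and brick below 0.1 N), for 0.2 s.
At the end, for the whole second after the job is handed in: Tape and bottle at opposite ends of the long tray (set within 16 mm of the end walls), then the brick between them (0.25 rad of the tray's length); block and jar in separate bays of the square tray. All on the floors (4 mm), upright (0.08 rad), released, at rest (z of tape_c in the frame of long_tray between 0.024 and 0.032 m and angle between each of tape_c, bottle_c, brick_c, jar_c, stamp_c's own z axis and vertical below 0.08 rad and y of tape_c in the frame of long_tray between -0.02 and 0.02 m and z of bottle_c in the frame of long_tray between 0.042 and 0.05 m and y of bottle_c in the frame of long_tray between -0.02 and 0.02 m and ((x of tape_c in the frame of long_tray between 0.043 and 0.086 m and x of bottle_c in the frame of long_tray between -0.091 and -0.048 m) or (x of tape_c in the frame of long_tray between -0.086 and -0.043 m and x of bottle_c in the frame of long_tray between 0.048 and 0.091 m)) and z of brick_c in the frame of long_tray between 0.026 and 0.034 m and y of brick_c in the frame of long_tray between -0.025 and 0.025 m and x of brick_c in the frame of long_tray between -0.03 and 0.03 m and angle between the x axis of brick_c and the x axis of long_tray, either way round below 0.25 rad and z of jar_c in the frame of square_tray between 0.024 and 0.032 m and y of jar_c in the frame of square_tray between -0.06 and 0.06 m and z of stamp_c in the frame of square_tray between 0.026 and 0.034 m and y of stamp_c in the frame of square_tray between -0.06 and 0.06 m and ((y of jar_c in the frame of square_tray between 0.022 and 0.06 m and y of stamp_c in the frame of square_tray between -0.06 and -0.022 m) or (y of stamp_c in the frame of square_tray between 0.022 and 0.06 m and y of jar_c in the frame of square_tray between -0.06 and -0.022 m)) and x of jar_c in the frame of square_tray between -0.06 and 0.06 m and x of stamp_c in the frame of square_tray between -0.06 and 0.06 m and linear speed of each of tape, bottle, brick, jar, stamp below 0.02 m/s); the robot touches nothing.
It fails at once if the coffee cup is pushed away or tipped (distance of coffee_c from where it was at the start of the episode above 0.03 m or angle between coffee_c's own z axis and vertical above 0.3 rad).
It fails at once if the thread cone is pushed away or tipped (distance of cone_c from where it was at the start of the episode above 0.03 m or angle between cone_c's own z axis and vertical above 0.3 rad).
It also fails if it takes over 134 s, if anything falls off the work surface, if the arm or the gripper's body presses on something with over 40 N, if the wrist force passes 120 N, or if a joint passes its speed limit or range.

## Working session

There is one attempt and no reset: what is moved stays moved. The work goes in short steps, Python scripts to look and compute and a shell command to move; the robot and the scene stay as the last step left them, time stands still between calls to the robot, and variables do not carry over. Pictures are saved under pics/ and viewed, at most 14 in all, crops included, and the job is handed in when it is done.

```bash
mkdir -p pics; ls; cat > h.py <<'E'
import numpy as np, cv2
from cell import telemetry, vision, ticket
def cam(n):
    c=vision.get_calibration(n); return [np.array(c[k],float) for k in("camera_matrix","dist","rvec","tvec")]
def snap(n,f):
    c=cam(n); p,d=vision.read_camera(n); cv2.imwrite(f"pics/{f}.png",p[:,:,::-1]); np.savez(f"pics/{f}.npz",p=p,d=d,K=c[0],D=c[1],r=c[2],t=c[3]); return p,d
def cloud(f):
    z=np.load(f"pics/{f}.npz"); d=z["d"]; h,w=d.shape
    u,v=np.meshgrid(np.arange(w),np.arange(h)); q=np.stack([u,v],-1).reshape(-1,1,2).astype(float)
    n=cv2.undistortPoints(q,z["K"],z["D"]).reshape(h,w,2)
    P=np.dstack([n*d[...,None],d]); R=cv2.Rodrigues(z["r"])[0]
    W=(P-z["t"].reshape(3))@R; W[d==0]=np.nan; return z["p"],W
def at_z(f,u,v,Z):
    z=np.load(f"pics/{f}.npz"); n=cv2.undistortPoints(np.array([[[u,v]]],float),z["K"],z["D"])[0,0]
    R=cv2.Rodrigues(z["r"])[0]; o=-R.T@z["t"].reshape(3); r=R.T@np.array([*n,1]); return o+r*(Z-o[2])/r[2]
E
python3 - <<'E'
from h import *
s=telemetry.observe(); print(s)
for n in("top","scene"): snap(n,n+"0")
a=cv2.imread("pics/top0.png");b=cv2.imread("pics/scene0.png")
cv2.imwrite("pics/t.png",cv2.resize(a,(800,600)));cv2.imwrite("pics/s.png",cv2.resize(b,(800,600)))
E
```

```text
pics
{'time': 0.0, 'qpos': array([ 1.11999063e+00,  3.42697065e-01,  1.52503959e+00,  2.29277978e-05,
        1.27538204e+00, -1.45989563e-01]), 'qvel': array([-0.00195676,  0.00032583, -0.00066579,  0.00058462,  0.00026318,
        0.00096512]), 'joint_efforts': array([-9.20278508e-04, -4.31234336e+01, -2.44217670e+01,  7.18332105e-02,
        5.58728934e-02, -1.21978260e-04]), 'tool_pos': array([0.15746909, 0.50067705, 0.40405019]), 'tool_rot': array([-3.14008603e+00, -2.43687227e-04,  2.83676964e+00]), 'contact_force': array([-0.60001649, -0.35937995,  0.30872314]), 'torque': array([-0.02700792,  0.01596741, -0.01812387]), 'grip_force': 0.0, 'opening': 0.09215327198685555}
```

View pics/t.png

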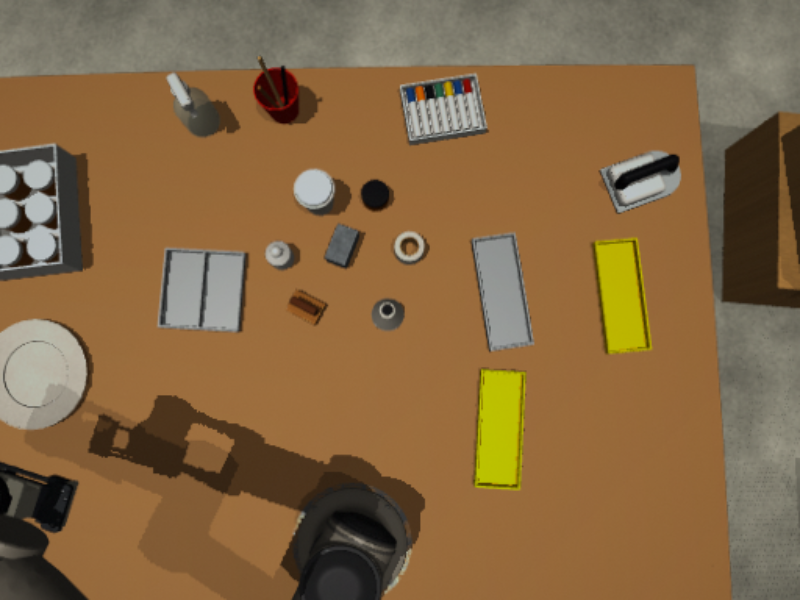

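View pics/s.png

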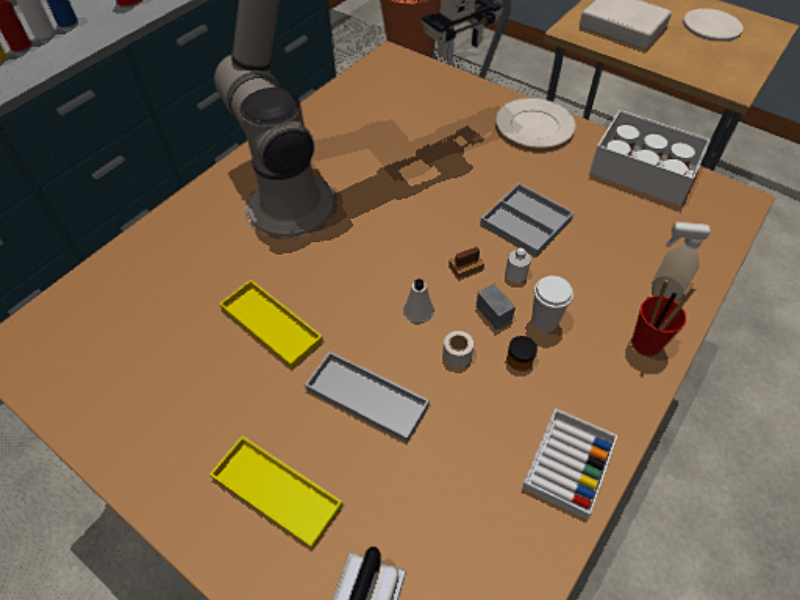

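The top view (800x600) shows the cup at (314,190), jar (375,194), brick (343,246), tape (410,247), bottle (278,254), stamp (307,305), cone (388,313), square tray (202,290) and grey long tray (503,292). There are yellow look-alikes at (623,296) and (500,430). Only the tray at (503,292) is grey and undivided with the right proportions, so that is the long tray.

```bash
python3 - <<'E'
from h import *
p,W=cloud("top0")
z=W[...,2]
lab=cv2.connectedComponents(((z>0.007)).astype(np.uint8),connectivity=4)[1]
for n,u,v in [("cup",314,190),("jar",375,194),("brick",343,246),("tape",397,247),("bottle",278,254),("stamp",307,305),("cone",388,313),("sq",165,290),("long",481,292)]:
    u=int(u*.64);v=int(v*.64); w=lab[v-4:v+5,u-4:u+5]; w=w[w>0]
    if not len(w): print(n,"none",W[v,u]);continue
    l=np.bincount(w).argmax(); m=lab==l; Q=W[m]; top=np.nanpercentile(Q[:,2],97)
    T=Q[Q[:,2]>top-0.008] if n not in("sq","long") else Q[Q[:,2]>0.016]
    (c,sz,a)=cv2.minAreaRect(T[:,:2].astype(np.float32)*1000)
    print(n,m.sum(),"top %.3f"%top,"rect",np.round(c),np.round(sz),round(a,1),"mean",np.round(T.mean(0),3))
a=cv2.imread("pics/top0.png")[130:240,90:350]
cv2.imwrite("pics/crop.png",cv2.resize(a,(780,330),interpolation=cv2.INTER_CUBIC))
E
```

```text
cup 598 top 0.116 rect [680.  53.] [69. 68.] 71.3 mean [0.68  0.055 0.112]
jar 285 top 0.052 rect [685. -60.] [54. 53.] 15.8 mean [ 0.685 -0.06   0.047]
brick 401 top 0.055 rect [582.   8.] [44. 74.] 68.4 mean [0.582 0.008 0.051]
tape 261 top 0.051 rect [ 576. -126.] [58. 56.] 27.5 mean [ 0.575 -0.125  0.047]
bottle 257 top 0.082 rect [565. 132.] [19. 17.] 44.3 mean [0.565 0.132 0.08 ]
stamp 322 top 0.053 rect [462.  82.] [55. 15.] 62.3 mean [0.462 0.082 0.05 ]
cone 288 top 0.097 rect [445. -80.] [19. 19.] 27.2 mean [ 0.445 -0.08   0.095]
sq 543 top 0.025 rect [505. 292.] [161. 158.] 85.7 mean [0.505 0.29  0.02 ]
long 390 top 0.025 rect [ 488. -311.] [226.  90.] 7.5 mean [ 0.487 -0.312  0.021]
```

View pics/crop.png

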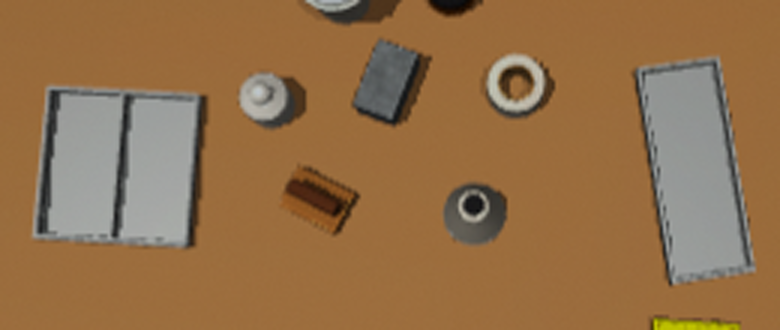

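The crop confirms this: divided tray at left, bottle (265,95), brick (388,82), tape (517,85), stamp (318,200), cone (475,210), grey long tray at right. The yellow tray only shows at the bottom edge.

I'll start with the stamp, since it's nearest the square tray. First a planner that works out the tool-axis shifts.

```bash
cat > plan.py <<'E'
import sys,json,math
from cell import telemetry
# args: x,y,zgrip,yawdeg ... (mm) waypoints; prints shift per call in tool axes
s=telemetry.observe(); p=[1000*v for v in s["tool_pos"]]; p[2]-=159; yaw=float(s["tool_rot"][2])
print("now",[round(v) for v in p],"yaw %.1f"%math.degrees(yaw),"t %.1f"%s["time"],"open %.3f"%s["opening"],"grip %.1f"%s["grip_force"])
for a in sys.argv[1:]:
    x,y,z,w=[float(v) for v in a.split(",")]; w=math.radians(w)
    dx,dy=x-p[0],y-p[1]; c,n=math.cos(yaw),math.sin(yaw)
    r=(yaw-w+math.pi)%(2*math.pi)-math.pi
    D=math.dist((x,y,z),p)
    print(a,"-> dx %.1f dy %.1f dz %.1f roll %.3f"%(dx*c+dy*n,dx*n-dy*c,p[2]-z,r),"rows>=%d"%math.ceil(max(D/41.7,abs(math.degrees(r))/7.16)))
    p=[x,y,z]; yaw=w
E
python3 plan.py 310,290,200,202 462,82,140,242.3 462,82,42,242.3 462,82,180,242.3 502,253,180,175.7 502,253,48,175.7
```

```text
now [157, 501, 245] yaw 162.5 t 0.1 open 0.092 grip 0.0
310,290,200,202 -> dx -208.7 dy -155.2 dz 45.1 roll -0.689 rows>=7
462,82,140,242.3 -> dx -63.0 dy -249.8 dz 60.0 roll -0.703 rows>=7
462,82,42,242.3 -> dx -0.0 dy 0.0 dz 98.0 roll 0.000 rows>=3
462,82,180,242.3 -> dx -0.0 dy 0.0 dz -138.0 roll 0.000 rows>=4
502,253,180,175.7 -> dx -170.0 dy 44.1 dz 0.0 roll 1.162 rows>=10
502,253,48,175.7 -> dx 0.0 dy 0.0 dz 132.0 roll 0.000 rows>=4
```

```bash
python3 -m crank '[[1,-209,-155,45,-0.69],[1,-209,-155,45,-0.69],[1,-209,-155,45,-0.69],[1,-209,-155,45,-0.69],[1,-209,-155,45,-0.69],[1,-209,-155,45,-0.69],[1,-209,-155,45,-0.69],[1,-209,-155,45,-0.69],[1,-209,-155,45,-0.69]]' 20
python3 -m crank '[[0,-63,-250,60,-0.7],[0,-63,-250,60,-0.7],[0,-63,-250,60,-0.7],[0,-63,-250,60,-0.7],[0,-63,-250,60,-0.7],[0,-63,-250,60,-0.7],[0,-63,-250,60,-0.7],[0,-63,-250,60,-0.7],[0,-63,-250,60,-0.7],[0,-63,-250,60,-0.7],[0,-63,-250,60,-0.7]]'
python3 - <<'E'
from h import *
snap("wrist","w1")
E
python3 plan.py 462,82,42,242.3
```

```text
time: 0.85
tool_pos: [0.3114, 0.2886, 0.3592]
tool_rot: [-3.141, -0.001, -2.762]
contact_force: [-0.3, 0.6, -0.3]
opening: 0.0914
grip_force: 0.0
time: 1.77
tool_pos: [0.462, 0.0838, 0.2999]
tool_rot: [3.141, 0.0, -2.056]
contact_force: [0.2, -0.3, -0.1]
opening: 0.046
grip_force: 0.0
now [462, 84, 141] yaw -117.7 t 1.8 open 0.046 grip 0.0
462,82,42,242.3 -> dx 1.6 dy -0.9 dz 99.0 roll -0.001 rows>=3
```

View pics/w1.png

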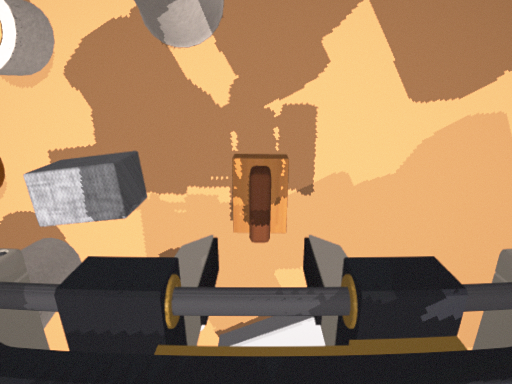

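The wrist view shows the stamp at (260,198), square with the fingers and midway between them (centre column about 261). The brick is at (87,188), well clear. I'll descend, grip, lift and carry to the near bay.

```bash
python3 -m crank '[[0,1,0,33,0],[0,1,0,66,0],[0,1,0,90,0],[0,1,0,99,0],[0,1,0,99,0],[-1,1,0,99,0],[-1,1,0,99,0],[-1,1,0,99,0],[-1,1,0,99,0],[-1,1,0,99,0],[-1,1,0,99,0]]' 20
python3 -m crank '[[-1,0,0,-15,0],[-1,0,0,-45,0],[-1,0,0,-80,0],[-1,0,0,-115,0],[-1,0,0,-138,0],[-1,0,0,-138,0]]'
python3 plan.py 502,253,180,175.7 502,253,48,175.7
```

```text
time: 2.73
tool_pos: [0.4624, 0.0814, 0.2014]
tool_rot: [-3.141, 0.001, -2.057]
contact_force: [-0.5, -0.0, 7.1]
opening: 0.0158
grip_force: 20.0
time: 3.23
tool_pos: [0.4632, 0.0813, 0.3436]
tool_rot: [-3.133, 0.005, -2.056]
contact_force: [1.1, 0.6, -1.6]
opening: 0.0159
grip_force: 20.0
now [463, 81, 185] yaw -117.8 t 3.2 open 0.016 grip 20.0
502,253,180,175.7 -> dx -169.9 dy 45.9 dz 4.6 roll 1.160 rows>=10
502,253,48,175.7 -> dx 0.0 dy 0.0 dz 132.0 roll 0.000 rows>=4
```

```bash
python3 -m crank '[[-1,-40,11,2,0.12],[-1,-75,20,4,0.24],[-1,-110,30,4,0.36],[-1,-140,38,4,0.48],[-1,-160,43,4,0.6],[-1,-170,46,4,0.72],[-1,-170,46,4,0.84],[-1,-170,46,4,0.96],[-1,-170,46,4,1.08],[-1,-170,46,4,1.16],[-1,-170,46,4,1.16],[-1,-170,46,4,1.16]]'
python3 plan.py 502,253,60,175.7 502,253,46,175.7
python3 - <<'E'
from h import *
snap("wrist","w2")
E
```

```text
time: 4.23
tool_pos: [0.5007, 0.2531, 0.3339]
tool_rot: [-3.141, -0.001, 3.069]
contact_force: [-0.6, -0.0, 0.0]
opening: 0.0162
grip_force: 20.0
now [501, 253, 175] yaw 175.9 t 4.2 open 0.016 grip 20.0
502,253,60,175.7 -> dx -1.3 dy 0.0 dz 114.9 roll 0.003 rows>=3
502,253,46,175.7 -> dx 0.0 dy 0.0 dz 14.0 roll 0.000 rows>=1
```

View pics/w2.png

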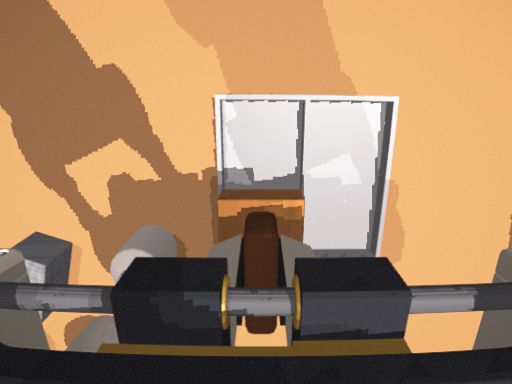

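The stamp (218–304, row 215) sits centred over its bay (220–302), with the divider at column 303. Lowering, releasing, and lifting.

```bash
python3 -m crank '[[-1,-1,0,35,0],[-1,-1,0,70,0],[-1,-1,0,100,0],[-1,-1,0,115,0],[-1,-1,0,121,0],[-1,-1,0,126,0],[-1,-1,0,129,0],[-1,-1,0,129,0],[-0.3,-1,0,129,0],[-0.3,-1,0,129,0],[-0.3,-1,0,129,0],[-0.3,-1,0,129,0]]'
python3 -m crank '[[-0.3,0,0,-30,0],[-0.3,0,0,-70,0],[0.5,0,0,-110,0],[0.5,0,0,-150,0],[0.5,0,0,-174,0],[0.5,0,0,-174,0]]'
python3 plan.py 685,-60,200,180 685,-60,28,180 685,-60,200,180 508,331,200,174 508,331,33,174
python3 - <<'E'
from h import *
snap("top","t2")
E
```

```text
time: 5.28
tool_pos: [0.5021, 0.2532, 0.2065]
tool_rot: [3.141, 0.001, 3.067]
contact_force: [-0.4, -0.0, -1.1]
opening: 0.0316
grip_force: 0.0
time: 5.78
tool_pos: [0.5026, 0.2534, 0.3865]
tool_rot: [3.137, 0.011, 3.067]
contact_force: [0.3, -0.2, 0.8]
opening: 0.0544
grip_force: 0.0
now [503, 253, 227] yaw 175.7 t 5.8 open 0.054 grip 0.0
685,-60,200,180 -> dx -205.3 dy -298.9 dz 27.5 roll -0.075 rows>=9
685,-60,28,180 -> dx 0.0 dy 0.0 dz 172.0 roll 0.000 rows>=5
685,-60,200,180 -> dx 0.0 dy 0.0 dz -172.0 roll 0.000 rows>=5
508,331,200,174 -> dx 177.0 dy 391.0 dz 0.0 roll 0.105 rows>=11
508,331,33,174 -> dx 0.0 dy 0.0 dz 167.0 roll 0.000 rows>=5
```

Correction: the jar's closing axis must run along world x, so its yaw is 90, not 180. Replanning.

```bash
python3 plan.py 685,-60,200,90 685,-60,28,90 685,-60,200,90 508,331,200,85.7 508,331,33,85.7
python3 - <<'E'
from h import *
p,W=cloud("t2")
W0=cloud("top0")[1]
for n,u,v,r in [("stamp",215,290,30),("jar",375,194,25)]:
    u=int(u*.64);v=int(v*.64);r=int(r*.64)
    Q=W[v-r:v+r,u-r:u+r].reshape(-1,3); Q=Q[Q[:,2]>0.035]; print(n,len(Q),np.round(np.nanmean(Q[Q[:,2]>np.nanmax(Q[:,2])-.01],0),3) if len(Q) else "")
E
```

```text
now [502, 253, 224] yaw 175.7 t 5.8 open 0.059 grip 0.0
685,-60,200,90 -> dx -205.7 dy -298.7 dz 24.2 roll 1.496 rows>=12
685,-60,28,90 -> dx 0.0 dy 0.0 dz 172.0 roll 0.000 rows>=5
685,-60,200,90 -> dx 0.0 dy 0.0 dz -172.0 roll 0.000 rows>=5
508,331,200,85.7 -> dx 391.0 dy -177.0 dz 0.0 roll 0.075 rows>=11
508,331,33,85.7 -> dx 0.0 dy 0.0 dz 167.0 roll 0.000 rows>=5
stamp 760 [0.394 0.151 0.582]
jar 258 [ 0.685 -0.06   0.047]
```

```bash
python3 -m crank '[[1,-20,-30,10,0.12],[1,-42,-60,20,0.25],[1,-65,-95,24,0.375],[1,-88,-128,24,0.5],[1,-110,-160,24,0.625],[1,-132,-192,24,0.75],[1,-155,-225,24,0.875],[1,-175,-255,24,1.0],[1,-190,-277,24,1.12],[1,-200,-290,24,1.24],[1,-206,-299,24,1.36],[1,-206,-299,24,1.48]]' 20
python3 -m crank '[[1,0,0,0,0.016],[1,0,0,40,0.016],[1,0,0,75,0.016],[1,0,0,75,0.016]]'
python3 plan.py 685,-60,28,90 
python3 - <<'E'
from h import *
snap("wrist","w3")
E
```

```text
time: 6.83
tool_pos: [0.6855, -0.0631, 0.3531]
tool_rot: [-3.139, -0.0, 1.578]
contact_force: [-0.1, 1.2, -0.6]
opening: 0.0917
grip_force: 0.0
time: 7.17
tool_pos: [0.6825, -0.0596, 0.272]
tool_rot: [-3.127, -0.003, 1.574]
contact_force: [-1.6, 0.3, -1.7]
opening: 0.0919
grip_force: 0.0
now [683, -60, 113] yaw 90.2 t 7.2 open 0.092 grip 0.0
685,-60,28,90 -> dx -0.4 dy 2.5 dz 85.0 roll 0.003 rows>=3
```

View pics/w3.png

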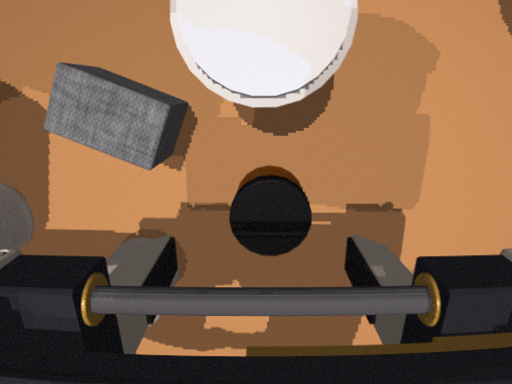

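The jar's lid is at (271,213), between the fingers (mid column about 260). The cup at (265,45) stays outside the gripper's width. Descend and grip.

```bash
python3 -m crank '[[1,0,3,30,0],[1,0,3,60,0],[1,0,3,80,0],[1,0,3,85,0],[1,0,3,85,0],[-1,0,3,85,0],[-1,0,3,85,0],[-1,0,3,85,0],[-1,0,3,85,0],[-1,0,3,85,0],[-1,0,3,85,0]]' 20
python3 -m crank '[[-1,0,0,-15,0],[-1,0,0,-45,0],[-1,0,0,-80,0],[-1,0,0,-115,0],[-1,0,0,-150,0],[-1,0,0,-172,0],[-1,0,0,-172,0]]'
python3 plan.py 508,331,200,85.7 508,331,33,85.7
```

```text
time: 8.13
tool_pos: [0.6879, -0.0605, 0.1963]
tool_rot: [3.141, 0.0, 1.571]
contact_force: [-2.6, 0.8, 1.0]
opening: 0.0563
grip_force: 0.8
time: 8.72
tool_pos: [0.6885, -0.0605, 0.3746]
tool_rot: [3.131, 0.002, 1.571]
contact_force: [1.5, -0.5, -0.5]
opening: 0.0551
grip_force: 20.0
now [689, -61, 216] yaw 90.0 t 8.7 open 0.055 grip 20.0
508,331,200,85.7 -> dx 391.5 dy -180.5 dz 15.6 roll 0.075 rows>=11
508,331,33,85.7 -> dx 0.0 dy 0.0 dz 167.0 roll 0.000 rows>=5
```

```bash
python3 -m crank '[[-1,30,-14,3,0.01],[-1,65,-30,6,0.02],[-1,102,-47,9,0.03],[-1,139,-64,9,0.04],[-1,176,-81,9,0.05],[-1,213,-98,9,0.06],[-1,250,-115,9,0.07],[-1,287,-132,9,0.075],[-1,324,-149,9,0.075],[-1,355,-164,9,0.075],[-1,380,-175,9,0.075],[-1,391,-180,9,0.075]]'
python3 -m crank '[[-1,0,0,0,0],[-1,0,0,0,0],[-1,0,0,0,0],[-1,0,0,0,0]]'
python3 plan.py 508,331,41,85.7
python3 - <<'E'
from h import *
snap("wrist","w4")
E
```

```text
time: 9.72
tool_pos: [0.5058, 0.3335, 0.3575]
tool_rot: [-3.139, 0.0, 1.499]
contact_force: [0.8, -0.2, -1.3]
opening: 0.0553
grip_force: 20.0
time: 10.05
tool_pos: [0.5088, 0.3292, 0.3584]
tool_rot: [-3.141, 0.001, 1.494]
contact_force: [0.0, 0.3, -0.8]
opening: 0.0557
grip_force: 20.0
now [509, 329, 199] yaw 85.6 t 10.1 open 0.056 grip 20.0
508,331,41,85.7 -> dx 1.8 dy -0.9 dz 158.4 roll -0.002 rows>=4
```

View pics/w4.png

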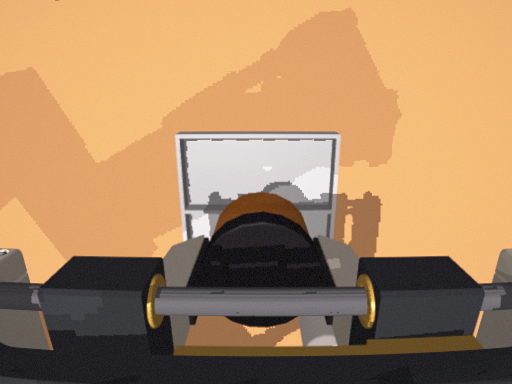

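The divider shows at row ~207 and the far wall at ~135. I'll check their world positions before lowering.

```bash
python3 - <<'E'
from h import *
for n,u,v in [("div",190,207),("div",330,210),("far",259,134),("farL",178,134),("farR",340,134)]: print(n,np.round(at_z("w4",u,v,.022),3))
p,W=cloud("w4"); print(np.round(W[134,259],3),np.round(W[170,259],3))
for u,v in [(303,105),(303,180),(215,97),(397,97)]: print("w2",np.round(at_z("w2",u,v,.022),3))
E
```

```text
div [0.433 0.305 0.022]
div [0.576 0.291 0.022]
far [0.509 0.374 0.022]
farL [0.432 0.38  0.022]
farR [0.587 0.368 0.022]
[0.509 0.373 0.02 ] [0.506 0.334 0.004]
w2 [0.43  0.296 0.022]
w2 [0.498 0.293 0.022]
w2 [0.418 0.221 0.022]
w2 [0.428 0.378 0.022]
```

That is consistent: the tray centre is about (0.505,0.294), so bay centre y is about 0.333. Lowering.

```bash
python3 -m crank '[[-1,3,-1,30,0],[-1,3,-1,65,0],[-1,3,-1,100,0],[-1,3,-1,130,0],[-1,3,-1,145,0],[-1,3,-1,152,0],[-1,3,-1,156,0],[-1,3,-1,159,0],[-1,3,-1,159,0],[-1,3,-1,159,0]]'
python3 -m crank '[[0.5,0,0,0,0],[0.5,0,0,0,0],[0.5,0,0,0,0],[0.5,0,0,0,0],[0.5,0,0,-30,0],[0.5,0,0,-70,0],[1,0,0,-110,0],[1,0,0,-150,0],[1,0,0,-160,0],[1,0,0,-160,0],[1,0,0,-160,0]]'
python3 plan.py 576,-126,200,97.5 576,-126,40,97.5 576,-126,200,97.5 413,-321,200,7.5
```

```text
time: 10.93
tool_pos: [0.5077, 0.3337, 0.2011]
tool_rot: [3.139, -0.001, 1.496]
contact_force: [-0.0, 0.7, -0.7]
opening: 0.0555
grip_force: 20.0
time: 11.85
tool_pos: [0.507, 0.3335, 0.3599]
tool_rot: [3.141, -0.001, 1.496]
contact_force: [-0.7, 0.1, -1.3]
opening: 0.091
grip_force: 0.0
now [507, 334, 201] yaw 85.7 t 11.8 open 0.091 grip 0.0
576,-126,200,97.5 -> dx -453.1 dy 103.2 dz 0.9 roll -0.206 rows>=12
576,-126,40,97.5 -> dx 0.0 dy 0.0 dz 160.0 roll 0.000 rows>=4
576,-126,200,97.5 -> dx 0.0 dy 0.0 dz -160.0 roll 0.000 rows>=4
413,-321,200,7.5 -> dx -172.1 dy -187.1 dz 0.0 roll 1.571 rows>=13
```

```bash
python3 -m crank '[[1,-37,8,0,0.12],[1,-75,17,0,0.24],[1,-112,26,0,0.365],[1,-150,34,0,0.49],[1,-190,43,0,0.61],[1,-230,52,0,0.735],[1,-270,61,0,0.86],[1,-310,71,0,0.98],[1,-350,80,0,1.1],[1,-388,88,0,1.22],[1,-420,96,0,1.34],[1,-445,101,0,1.365]]' 20
python3 -m crank '[[1,0,0,0,0],[1,0,0,0,0]]'
python3 plan.py 576,-126,41,7.5
python3 - <<'E'
from h import *
snap("wrist","w5")
snap("top","t5")
p,W=cloud("t5")
for n,x,y in [("jar",.508,.333),("stamp",.502,.253)]:
    m=(abs(W[...,0]-x)<.045)&(abs(W[...,1]-y)<.036)&(W[...,2]>.045); print(n,m.sum(),np.round(W[m].mean(0),3))
p,W=cloud("w5")
m=(abs(W[...,0]-.576)<.04)&(abs(W[...,1]+.126)<.04)&(W[...,2]>.03)
(c,r)=cv2.minEnclosingCircle(W[m][:,:2].astype(np.float32)); print("tape wrist",c,r,np.nanpercentile(W[m][:,2],90))
E
```

```text
time: 12.85
tool_pos: [0.5743, -0.1206, 0.357]
tool_rot: [-3.14, 0.004, 0.123]
contact_force: [0.6, 0.6, 0.0]
opening: 0.0919
grip_force: 0.0
time: 13.02
tool_pos: [0.5742, -0.119, 0.3571]
tool_rot: [-3.139, 0.004, 0.128]
contact_force: [0.8, 0.4, 0.1]
opening: 0.0919
grip_force: 0.0
now [574, -119, 198] yaw 7.4 t 13.0 open 0.092 grip 0.0
576,-126,41,7.5 -> dx 0.9 dy 7.1 dz 157.1 roll -0.002 rows>=4
jar 256 [0.508 0.334 0.05 ]
stamp 101 [0.505 0.248 0.053]
tape wrist (0.5891024470329285, -0.12962310016155243) 0.045150067657232285 0.28278657525503575
```

View pics/w5.png

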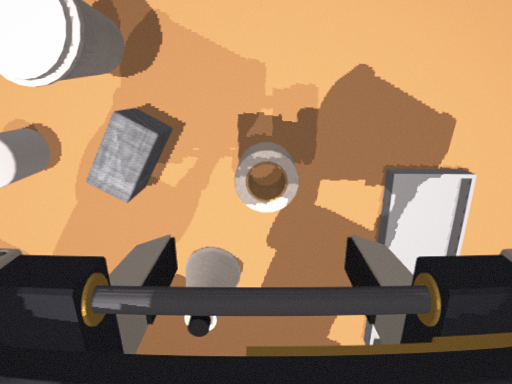

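The jar and stamp sit well in their bays. The wrist view has the tape at (267,178), with the cone (212,275) behind the gripper and clear of it. Descend on the tape and lift.

```bash
python3 -m crank '[[1,1,7,35,0],[1,1,7,75,0],[1,1,7,110,0],[1,1,7,140,0],[1,1,7,157,0],[1,1,7,157,0],[-1,1,7,157,0],[-1,1,7,157,0],[-1,1,7,157,0],[-1,1,7,157,0],[-1,1,7,157,0],[-1,1,7,157,0]]' 20
python3 -m crank '[[-1,0,0,-10,0],[-1,0,0,-40,0],[-1,0,0,-80,0],[-1,0,0,-115,0],[-1,0,0,-140,0],[-1,0,0,-150,0],[-1,0,0,-150,0],[-1,0,0,-150,0]]'
python3 plan.py 413,-321,190,7.5
```

```text
time: 14.12
tool_pos: [0.5767, -0.1245, 0.2038]
tool_rot: [3.141, -0.002, 0.131]
contact_force: [-0.7, 1.8, 4.6]
opening: 0.0593
grip_force: 20.0
time: 14.78
tool_pos: [0.5761, -0.1244, 0.352]
tool_rot: [-3.141, 0.001, 0.131]
contact_force: [0.3, 0.9, -1.9]
opening: 0.0597
grip_force: 20.0
now [576, -124, 193] yaw 7.5 t 14.8 open 0.060 grip 20.0
413,-321,190,7.5 -> dx -187.3 dy 173.6 dz 3.0 roll -0.000 rows>=7
```

```bash
python3 -m crank '[[-1,-20,18,0,0],[-1,-46,42,3,0],[-1,-72,66,3,0],[-1,-98,91,3,0],[-1,-124,115,3,0],[-1,-150,140,3,0],[-1,-172,160,3,0],[-1,-184,171,3,0],[-1,-187,174,3,0],[-1,-187,174,3,0],[-1,-187,174,3,0]]'
python3 plan.py 413,-321,46,7.5
python3 - <<'E'
from h import *
snap("wrist","w6");snap("top","t6")
E
```

```text
time: 15.7
tool_pos: [0.4139, -0.321, 0.3482]
tool_rot: [-3.139, 0.001, 0.13]
contact_force: [-0.2, 0.5, -1.1]
opening: 0.0595
grip_force: 20.0
now [414, -321, 189] yaw 7.5 t 15.7 open 0.059 grip 20.0
413,-321,46,7.5 -> dx -0.9 dy -0.1 dz 143.2 roll -0.000 rows>=4
```

View pics/w6.png

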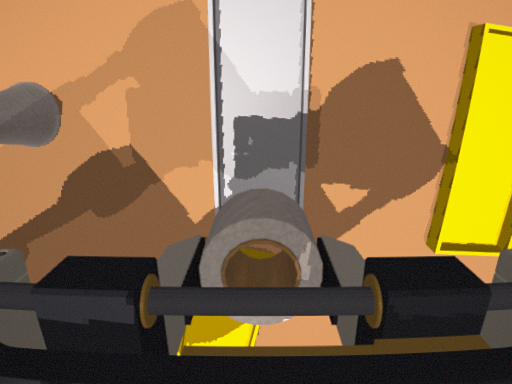

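The tray walls (219 and 302 at row 190) straddle the tape (mid 262) symmetrically; the tray is grey, with the yellow ones to the right and below. Lower and release.

```bash
python3 -m crank '[[-1,-1,0,30,0],[-1,-1,0,65,0],[-1,-1,0,100,0],[-1,-1,0,122,0],[-1,-1,0,132,0],[-1,-1,0,138,0],[-1,-1,0,142,0],[-1,-1,0,142,0],[-1,-1,0,142,0]]'
python3 -m crank '[[0.6,0,0,0,0],[0.6,0,0,0,0],[0.6,0,0,0,0],[0.6,0,0,0,0],[0.6,0,0,-30,0],[0.6,0,0,-70,0],[1,0,0,-110,0],[1,0,0,-145,0],[1,0,0,-155,0],[1,0,0,-155,0],[1,0,0,-155,0]]'
python3 plan.py 565,132,200,7.5 565,132,40,7.5
```

```text
time: 16.55
tool_pos: [0.4134, -0.3218, 0.2089]
tool_rot: [3.14, -0.002, 0.131]
contact_force: [1.0, -1.6, -1.8]
opening: 0.0594
grip_force: 20.0
time: 17.47
tool_pos: [0.4126, -0.3214, 0.3624]
tool_rot: [3.142, -0.0, 0.131]
contact_force: [-0.1, 0.1, -0.9]
opening: 0.0914
grip_force: 0.0
now [413, -321, 203] yaw 7.5 t 17.5 open 0.091 grip 0.0
565,132,200,7.5 -> dx 210.3 dy -429.6 dz 3.4 roll -0.000 rows>=12
565,132,40,7.5 -> dx 0.0 dy 0.0 dz 160.0 roll 0.000 rows>=4
```

```bash
python3 -m crank '[[1,15,-30,0,0],[1,32,-66,0,0],[1,50,-103,0,0],[1,68,-140,0,0],[1,86,-177,0,0],[1,104,-214,0,0],[1,122,-251,0,0],[1,140,-288,0,0],[1,158,-324,0,0],[1,176,-360,0,0],[1,192,-392,0,0],[1,203,-415,0,0]]' 20
python3 -m crank '[[1,5,-10,0,0],[1,7,-15,0,0],[1,7,-15,0,0],[1,7,-15,0,0]]'
python3 plan.py 565,132,40,7.5
python3 - <<'E'
from h import *
snap("wrist","w7");snap("top","t7")
p,W=cloud("t7")
def at(n,x,y,zz):
    m=(abs(W[...,0]-x)<.045)&(abs(W[...,1]-y)<.04)&(W[...,2]>zz)&(W[...,2]<.1); print(n,m.sum(),np.round(W[m].mean(0),3),cv2.minEnclosingCircle(W[m][:,:2].astype(np.float32)))
at("tape",.413,-.321,.04)
E
```

```text
time: 18.47
tool_pos: [0.56, 0.1194, 0.3597]
tool_rot: [-3.141, 0.005, 0.133]
contact_force: [0.2, -0.4, -0.3]
opening: 0.0918
grip_force: 0.0
time: 18.8
tool_pos: [0.5647, 0.1311, 0.3617]
tool_rot: [3.141, 0.002, 0.13]
contact_force: [0.3, -0.4, 0.3]
opening: 0.0915
grip_force: 0.0
now [565, 131, 203] yaw 7.5 t 18.8 open 0.092 grip 0.0
565,132,40,7.5 -> dx 0.4 dy -0.8 dz 162.7 roll -0.001 rows>=4
tape 206 [ 0.414 -0.323  0.05 ] ((0.4132384657859802, -0.32385534048080444), 0.029738808050751686)
```

View pics/w7.png

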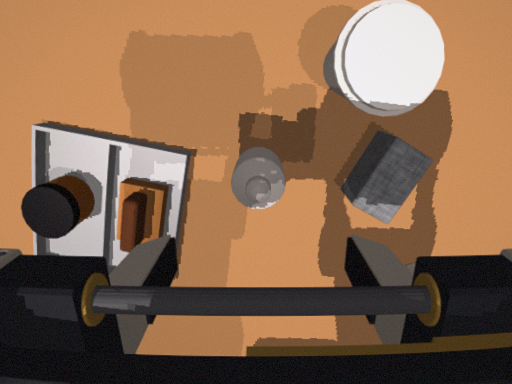

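The bottle (258,180) is centred. The jar (60,207) and stamp (140,215) stand in separate bays. Grip the bottle.

```bash
python3 -m crank '[[1,0,-1,35,0],[1,0,-1,75,0],[1,0,-1,115,0],[1,0,-1,145,0],[1,0,-1,160,0],[1,0,-1,162,0],[1,0,-1,162,0],[-1,0,-1,162,0],[-1,0,-1,162,0],[-1,0,-1,162,0],[-1,0,-1,162,0],[-1,0,-1,162,0]]' 20
python3 -m crank '[[-1,0,0,0,0],[-1,0,0,-10,0],[-1,0,0,-40,0],[-1,0,0,-80,0],[-1,0,0,-120,0],[-1,0,0,-150,0],[-1,0,0,-160,0],[-1,0,0,-160,0],[-1,0,0,-160,0]]'
python3 plan.py 567,-301,200,7.5
```

```text
time: 19.9
tool_pos: [0.5649, 0.1332, 0.2016]
tool_rot: [-3.142, -0.002, 0.131]
contact_force: [-0.3, -0.2, -0.6]
opening: 0.0634
grip_force: 0.0
time: 20.65
tool_pos: [0.5643, 0.1331, 0.36]
tool_rot: [-3.142, 0.001, 0.131]
contact_force: [0.3, -0.1, -1.6]
opening: 0.0486
grip_force: 20.0
now [564, 133, 201] yaw 7.5 t 20.6 open 0.049 grip 20.0
567,-301,200,7.5 -> dx -54.0 dy 430.8 dz 1.0 roll -0.000 rows>=11
```

```bash
python3 -m crank '[[-1,-3,25,0,0],[-1,-7,60,0,0],[-1,-12,98,0,0],[-1,-17,137,0,0],[-1,-22,176,0,0],[-1,-27,215,0,0],[-1,-32,254,0,0],[-1,-37,293,0,0],[-1,-42,332,0,0],[-1,-46,368,0,0],[-1,-50,400,0,0],[-1,-53,422,0,0]]'
python3 -m crank '[[-1,-1,8,0,0],[-1,-1,9,0,0],[-1,-1,9,0,0],[-1,-1,9,0,0]]'
python3 plan.py 567,-301,46,7.5
python3 - <<'E'
from h import *
snap("wrist","w8")
E
```

```text
time: 21.65
tool_pos: [0.5664, -0.2952, 0.3569]
tool_rot: [-3.138, 0.004, 0.129]
contact_force: [0.4, -0.4, -2.2]
opening: 0.0488
grip_force: 20.0
time: 21.98
tool_pos: [0.5676, -0.2998, 0.3596]
tool_rot: [-3.139, 0.001, 0.132]
contact_force: [-0.1, 0.5, -0.9]
opening: 0.0487
grip_force: 20.0
now [568, -300, 201] yaw 7.6 t 22.0 open 0.049 grip 20.0
567,-301,46,7.5 -> dx -0.8 dy 1.2 dz 154.6 roll 0.001 rows>=4
```

View pics/w8.png

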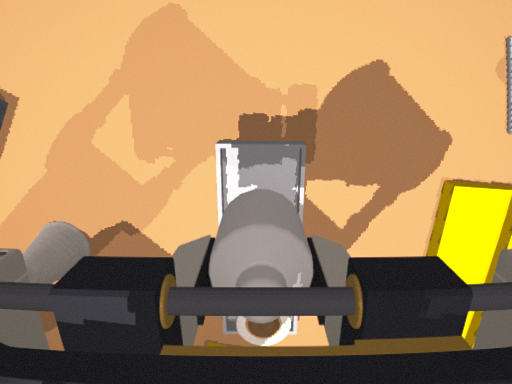

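```bash
python3 - <<'E'
from h import *
a=at_z("w8",217,143,.022);b=at_z("w8",305,143,.022);m=(a+b)/2
y=np.radians(7.5);u=np.array([np.cos(y),np.sin(y),0]);print(np.round([a,b,m],3),"target bottle",np.round(m-u*.034,3),"centre",np.round(m-u*.114,3),np.degrees(np.arctan2(*(b-a)[[0,1]]*[1,-1])))
E
```

```text
[[ 0.594 -0.251  0.022]
 [ 0.606 -0.336  0.022]
 [ 0.6   -0.294  0.022]] target bottle [ 0.566 -0.298  0.022] centre [ 0.487 -0.309  0.022] 7.617471190187512
```

The far wall's measured position puts the bottle target at (0.566,-0.298), which agrees with the current pose. Lower and release.

```bash
python3 -m crank '[[-1,-1,0,30,0],[-1,-1,0,65,0],[-1,-1,0,100,0],[-1,-1,0,130,0],[-1,-1,0,145,0],[-1,-1,0,150,0],[-1,-1,0,154,0],[-1,-1,0,154,0],[-1,-1,0,154,0]]'
python3 -m crank '[[0.5,0,0,0,0],[0.5,0,0,0,0],[0.5,0,0,0,0],[0.5,0,0,0,0],[0.5,0,0,-30,0],[0.5,0,0,-70,0],[1,0,0,-110,0],[1,0,0,-150,0],[1,0,0,-165,0],[1,0,0,-165,0],[1,0,0,-165,0]]'
python3 plan.py 568,13,200,-21.6 568,13,41,-21.6
```

```text
time: 22.78
tool_pos: [0.5665, -0.2986, 0.2089]
tool_rot: [-3.139, 0.001, 0.133]
contact_force: [-6.8, 6.0, 14.2]
opening: 0.0491
grip_force: 20.1
time: 23.7
tool_pos: [0.5665, -0.3012, 0.3722]
tool_rot: [3.141, -0.001, 0.131]
contact_force: [-0.1, 0.4, -0.6]
opening: 0.0911
grip_force: 0.0
now [566, -301, 213] yaw 7.5 t 23.7 open 0.091 grip 0.0
568,13,200,-21.6 -> dx 42.5 dy -311.3 dz 13.2 roll 0.508 rows>=8
568,13,41,-21.6 -> dx 0.0 dy -0.0 dz 159.0 roll 0.000 rows>=4
```

```bash
python3 -m crank '[[1,4,-30,5,0.08],[1,9,-66,13,0.16],[1,14,-104,13,0.24],[1,19,-142,13,0.32],[1,25,-180,13,0.4],[1,30,-217,13,0.47],[1,35,-255,13,0.508],[1,39,-285,13,0.508],[1,42,-305,13,0.508],[1,42,-311,13,0.508],[1,42,-311,13,0.508],[1,42,-311,13,0.508]]' 15
python3 plan.py 568,13,41,-21.6
python3 - <<'E'
from h import *
snap("wrist","w9");p,d=snap("top","t9")
a=cv2.imread("pics/t9.png")[135:235,290:350]; a=cv2.resize(a,(360,600),interpolation=cv2.INTER_CUBIC)
b=cv2.resize(cv2.imread("pics/w9.png"),(440,330)); o=np.zeros((600,800,3),np.uint8); o[:,:360]=a; o[:330,360:]=b; cv2.imwrite("pics/m9.png",o)
p,W=cloud("t9")
def at(n,x,y,zz):
    m=(abs(W[...,0]-x)<.035)&(abs(W[...,1]-y)<.035)&(W[...,2]>zz)&(W[...,2]<.1); print(n,m.sum(),np.round(W[m].mean(0),3),cv2.minEnclosingCircle(W[m][:,:2].astype(np.float32)),np.nanmax(W[m][:,2]))
at("tape",.413,-.321,.04); at("bottle",.566,-.3,.03);at("bottle tip",.566,-.3,.078)
E
```

```text
time: 24.7
tool_pos: [0.5674, 0.0121, 0.3573]
tool_rot: [3.141, 0.002, -0.377]
contact_force: [0.7, -0.1, -0.5]
opening: 0.0918
grip_force: 0.0
now [567, 12, 198] yaw -21.6 t 24.7 open 0.092 grip 0.0
568,13,41,-21.6 -> dx 0.2 dy -1.1 dz 157.3 roll 0.000 rows>=4
tape 204 [ 0.414 -0.323  0.05 ] ((0.41478490829467773, -0.3241012394428253), 0.029946140944957733) 0.05702764923444335
bottle 231 [ 0.563 -0.297  0.065] ((0.5667646527290344, -0.2995348572731018), 0.02533392608165741) 0.08963623145770466
bottle tip 41 [ 0.566 -0.3    0.084] ((0.5666527152061462, -0.2996501326560974), 0.0110904760658741) 0.08963623145770466
```

View pics/m9.png

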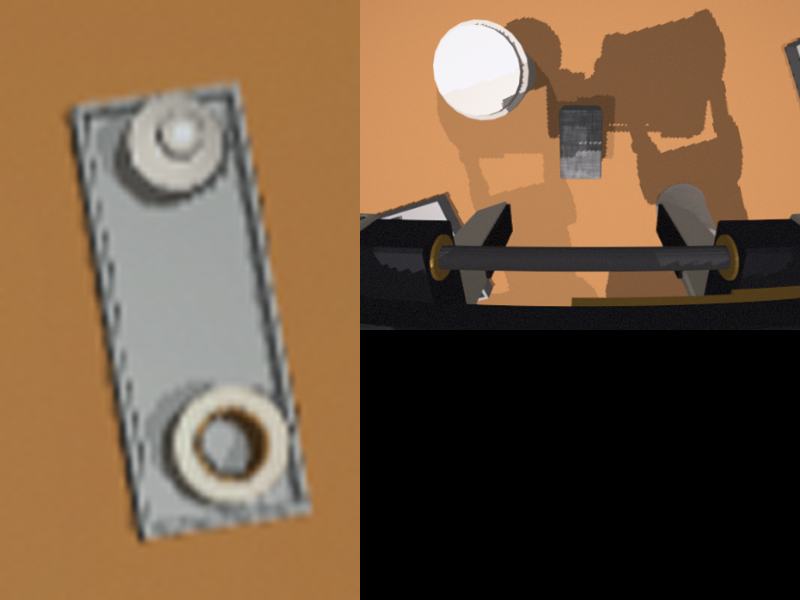

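The composite shows the bottle (180,140) and tape (230,445) upright at opposite ends of the tray. The brick (581,140) is square to the fingers, with the cup at (480,68). I'll check the camera housing's clearance to the cup before descending.

```bash
python3 - <<'E'
from h import *
z=np.load("pics/w9.npz");R=cv2.Rodrigues(z["r"])[0];o=-R.T@z["t"].reshape(3)
s=telemetry.observe();d=o-s["tool_pos"];y=s["tool_rot"][2];print("cam in tool",d[0]*np.cos(y)+d[1]*np.sin(y),d[0]*np.sin(y)-d[1]*np.cos(y),-d[2])
p,W=cloud("w9")
m=(abs(W[...,0]-.582)<.05)&(abs(W[...,1]-.008)<.05)&(W[...,2]>.045)&(W[...,2]<.07);print(cv2.minAreaRect(W[m][:,:2].astype(np.float32)*1000))
m=(abs(W[...,0]-.68)<.06)&(abs(W[...,1]-.053)<.06)&(W[...,2]>.1)&(W[...,2]<.13);print(cv2.minEnclosingCircle(W[m][:,:2].astype(np.float32)))
E
```

```text
cam in tool 0.08219737818595178 -0.0015750005746139016 0.021956390089555744
((581.0383911132812, 11.339908599853516), (44.19643020629883, 74.7922134399414), 68.17152404785156)
((0.6792656183242798, 0.057949602603912354), 0.039391811937093735)
```

The camera sits 137 mm above the grasp point, so it passes well above the cup. Grip the brick.

```bash
python3 -m crank '[[1,0,-3,35,0],[1,0,-3,75,0],[1,0,-3,115,0],[1,0,-3,142,0],[1,0,-3,155,0],[1,0,-3,155,0],[-1,0,-3,155,0],[-1,0,-3,155,0],[-1,0,-3,155,0],[-1,0,-3,155,0],[-1,0,-3,155,0],[-1,0,-3,155,0]]' 15
python3 -m crank '[[-1,0,0,0,0],[-1,0,0,0,0]]'
python3 -m crank '[[-1,0,0,-10,0],[-1,0,0,-40,0],[-1,0,0,-80,0],[-1,0,0,-120,0],[-1,0,0,-150,0],[-1,0,0,-155,0],[-1,0,0,-155,0],[-1,0,0,-155,0]]'
python3 plan.py 469,-312,200,7.5
```

```text
time: 25.8
tool_pos: [0.5688, 0.0153, 0.2045]
tool_rot: [-3.141, -0.001, -0.377]
contact_force: [0.3, -0.2, 0.2]
opening: 0.0564
grip_force: 0.0
time: 25.97
tool_pos: [0.5687, 0.0153, 0.204]
tool_rot: [-3.141, -0.0, -0.377]
contact_force: [-0.1, -0.1, 2.6]
opening: 0.0442
grip_force: 15.0
time: 26.63
tool_pos: [0.5682, 0.0153, 0.3585]
tool_rot: [3.142, 0.001, -0.377]
contact_force: [-1.5, 0.8, -0.8]
opening: 0.0439
grip_force: 15.0
now [568, 15, 199] yaw -21.6 t 26.6 open 0.044 grip 15.0
469,-312,200,7.5 -> dx 28.3 dy 340.9 dz -0.5 roll -0.508 rows>=9
```

```bash
python3 plan.py 480,-311,200,7.5; python3 -m crank '[[-1,3,25,0,-0.06],[-1,6,60,0,-0.12],[-1,10,97,0,-0.18],[-1,13,134,0,-0.24],[-1,17,171,0,-0.3],[-1,21,208,0,-0.36],[-1,25,245,0,-0.42],[-1,28,280,0,-0.47],[-1,31,310,0,-0.508],[-1,33,330,0,-0.508],[-1,35,338,0,-0.508],[-1,38,344,0,-0.508]]'
python3 -m crank '[[-1,0,0,0,0],[-1,0,0,0,0],[-1,0,0,0,0]]'
python3 plan.py 480,-311,49,7.5
python3 - <<'E'
from h import *
snap("wrist","w10");snap("scene","s10")
E
```

```text
now [568, 15, 199] yaw -21.6 t 26.6 open 0.044 grip 15.0
480,-311,200,7.5 -> dx 38.2 dy 335.9 dz -0.5 roll -0.508 rows>=9
time: 27.63
tool_pos: [0.4767, -0.3193, 0.3568]
tool_rot: [-3.138, 0.002, 0.129]
contact_force: [0.4, 1.1, -0.8]
opening: 0.0438
grip_force: 15.0
time: 27.88
tool_pos: [0.4778, -0.3173, 0.3583]
tool_rot: [-3.141, 0.0, 0.132]
contact_force: [0.4, 0.6, 0.1]
opening: 0.0436
grip_force: 15.0
now [478, -317, 199] yaw 7.6 t 27.9 open 0.044 grip 15.0
480,-311,49,7.5 -> dx 3.0 dy -5.9 dz 150.3 roll 0.001 rows>=4
```

View pics/w10.png

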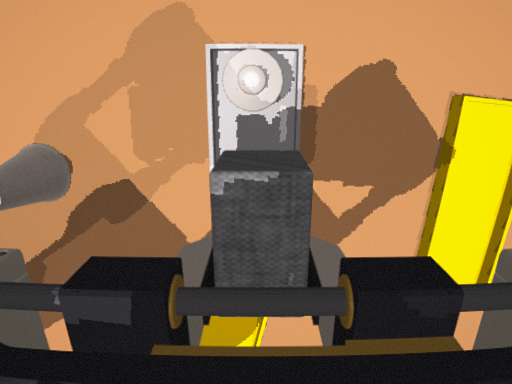

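The brick (262,220) is aligned with the tray but about 6 mm to the right, with the bottle upright at (252,79). Apply the correction (+3,-6) first, then lower.

```bash
python3 -m crank '[[-1,3,-6,20,0],[-1,3,-6,50,0],[-1,3,-6,80,0],[-1,3,-6,105,0],[-1,3,-6,125,0],[-1,3,-6,138,0],[-1,3,-6,145,0],[-1,3,-6,149,0],[-1,3,-6,149,0],[-1,3,-6,149,0]]'
python3 -m crank '[[0.4,0,0,0,0],[0.4,0,0,0,0],[0.4,0,0,0,0],[0.4,0,0,0,0],[0.4,0,0,-30,0],[0.4,0,0,-70,0],[0.4,0,0,-110,0],[0.4,0,0,-150,0],[0.4,0,0,-170,0],[0.4,0,0,-170,0]]'
python3 plan.py 400,100,250,7.5
```

```text
time: 28.82
tool_pos: [0.4798, -0.3122, 0.2105]
tool_rot: [3.141, -0.001, 0.131]
contact_force: [0.4, -0.3, -0.4]
opening: 0.044
grip_force: 15.0
time: 29.65
tool_pos: [0.48, -0.3126, 0.3858]
tool_rot: [3.133, -0.007, 0.131]
contact_force: [-0.3, -0.5, 0.2]
opening: 0.0642
grip_force: 0.0
now [480, -313, 227] yaw 7.5 t 29.6 open 0.064 grip 0.0
400,100,250,7.5 -> dx -25.5 dy -419.5 dz -23.2 roll -0.000 rows>=11
```

```bash
python3 -m crank '[[1,-1,-25,-10,0],[1,-4,-60,-20,0],[1,-6,-98,-23,0],[1,-8,-137,-23,0],[1,-11,-176,-23,0],[1,-13,-215,-23,0],[1,-15,-250,-23,0],[1,-17,-280,-23,0],[1,-18,-300,-23,0],[1,-18,-300,-23,0]]'
python3 - <<'E'
from h import *
snap("top","t11");snap("scene","s11")
p,W=cloud("t11")
def at(n,x,y,zz,r=.03):
    m=(abs(W[...,0]-x)<r)&(abs(W[...,1]-y)<r)&(W[...,2]>zz)&(W[...,2]<.1); Q=W[m]
    d=Q[:,:2].mean(0)-[.4875,-.310]; 
    print(n,m.sum(),np.round(Q.mean(0),3),[np.round(v,1) for v in cv2.minAreaRect(Q[:,:2].astype(np.float32)*1000)],"z",np.round(np.percentile(Q[:,2],[5,95]),4),"tray",np.round([d[0]*.9914+d[1]*.1305,d[1]*.9914-d[0]*.1305],3))
at("tape",.413,-.321,.045);at("bottle",.566,-.3,.078);at("brick",.493,-.31,.045,.042)
at("jar",.508,.333,.042,.032);at("stamp",.502,.253,.045,.036)
a=cv2.imread("pics/t11.png")[135:235,290:350]; a=cv2.resize(a,(360,600),interpolation=cv2.INTER_CUBIC)
b=cv2.imread("pics/s11.png")[100:300,180:400]; b=cv2.resize(b,(440,400),interpolation=cv2.INTER_CUBIC); o=np.zeros((600,800,3),np.uint8); o[:,:360]=a; o[:400,360:]=b; cv2.imwrite("pics/m11.png",o)
E
```

```text
time: 30.48
tool_pos: [0.4212, -0.0142, 0.4022]
tool_rot: [-3.14, 0.001, 0.134]
contact_force: [0.1, -0.2, -0.7]
opening: 0.0914
grip_force: 0.0
tape 184 [ 0.414 -0.323  0.051] [array([ 413.4, -323.4]), array([55.3, 55. ]), np.float64(88.6)] z [0.0466 0.0552] tray [-0.075 -0.004]
bottle 41 [ 0.566 -0.3    0.084] [array([ 567.5, -300.3]), array([18.7, 18.7]), np.float64(88.5)] z [0.0798 0.0896] tray [ 0.08 -0.  ]
brick 358 [ 0.494 -0.312  0.054] [array([ 494.2, -312.3]), array([74.1, 44.8]), np.float64(6.8)] z [0.0491 0.0588] tray [ 0.006 -0.003]
jar 273 [0.508 0.333 0.05 ] [array([507.7, 333.9]), array([52.8, 55.5]), np.float64(0.4)] z [0.0448 0.0536] tray [0.104 0.635]
stamp 100 [0.506 0.249 0.052] [array([506. , 249.3]), array([17.3, 53.8]), np.float64(85.8)] z [0.047  0.0576] tray [0.091 0.551]
```

View pics/m11.png

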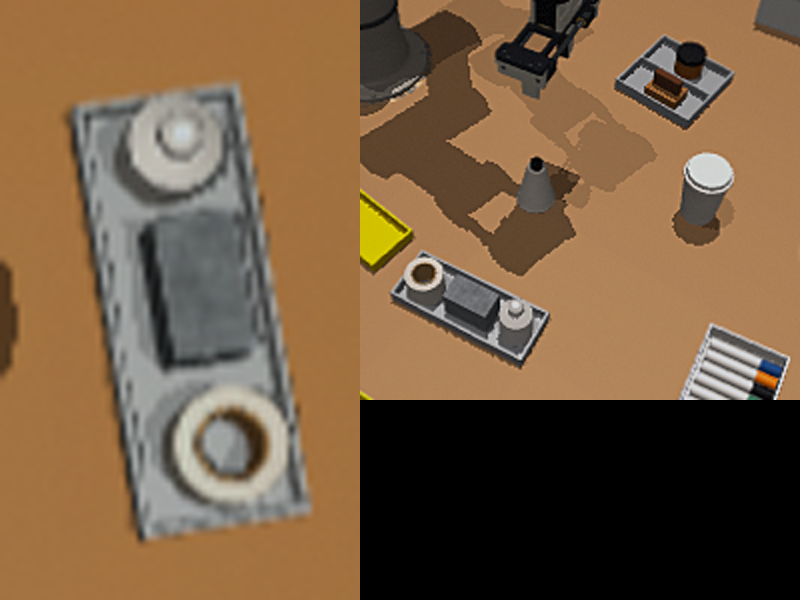

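The composite shows the brick (200,285) flat between the bottle (180,140) and the tape (230,445). In the right panel, the jar (690,60) and stamp (665,88) stand in separate bays, and the cup and cone are standing. Everything measures inside its limits, so I'm handing in.

```bash
python3 -c "
from cell import ticket
print(ticket.hand_in())"
```

```text
the job is handed in; nothing more can be done
None
```

Both kits are made up and the job is handed in at about 31 s of the 134 s allowed; the last pictures measured every item inside its limits, and the cup and cone were still standing, but the hand-in gave no verdict.

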